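Serve the rice cracker with the turner

TASK

Slide the turner's blade under the big rice cracker on the baking sheet, lift it off on the blade, and tip the blade low over the plate so that the cracker slides gently off and lies flat, right side up, in the middle of the plate. Then stand the turner back on its wooden board, blade flat as you found it, and let go. Do not touch the cracker with the fingers, drop or fling it, and leave the cup, the jar and the jug alone.

Things in the scene. Friction and masses are not known exactly. Their poses are not given: they have to be found in the camera images.
- cracker: Brown rice cracker, rigid disc 96 mm across, 11 mm thick, about 50 g. Underside 80 mm across; the lower edge is bevelled, rising 5 mm over the outer 8 mm, so a blade rides in under it. Origin: centre of the underside, z up. Lies on the sheet, far edge 10 to 40 mm short of the upturned edge. Not to be touched by the fingers.
- sheet: Dark steel baking sheet, fixed: 240 mm (its x) by 180 mm (y), 3 mm thick, flat and open on three sides. Along its far side (its +x, away from the robot) an upturned edge 16 mm high, inner face at x = +116 mm: a stop to push the cracker against. Origin: centre of the underside, z up; yaw within 0.2 rad. Sheet, plate and wooden board trade places (left, middle, right).
- plate: White round dinner plate, loose, 450 g, 220 mm across, rim 20 mm high. The flat floor inside is 5 mm above the origin, about 136 mm across, and rises gently to the rim. Origin at the centre of the underside, z up.
- turner: Steel turner, loose, 180 g, standing on its flat blade: 105 mm (its x) by 85 mm (y), 2 mm thick, slick (things slide off from 11 to 17 degrees of tilt). Origin: centre of the blade's underside, x to the free front edge (away from the robot, within 0.4 rad), z up. A shank and black handle (110 mm long, 22 wide, 18 thick) rise from its rear edge at 30 degrees, end at x -174, z 71 mm.
- turner_grip (a point): Place to grip: centre line of the turner's handle, 106 mm behind and 32 mm above the turner's origin. Pinch across the 22 mm width (turner's y) from above, firmly (40 N or more) or the blade pitches in the fingers. Axes as the turner's.
- turner_tip (a point): Middle of the blade's free front edge, at its underside: 52.5 mm ahead of the turner's origin along the turner's x.
- tile: Small pale wooden board, 130 by 130 mm, 8 mm thick, fixed, on which the turner's blade stands at the start and must stand at the end. Origin at the centre of the underside, z up.
- cup: Upturned pale yellow cup, 76 mm across, 90 mm high, loose bystander. Origin at the centre of its underside.
- jar: Amber glass jar with white cap, 72 mm across, 110 mm high, loose bystander. Origin at the centre of its underside.
- jug: Black jug with a handle at one side, 90 mm across, 190 mm high, loose bystander. Origin at the centre of its underside.

How it is judged:
By the outcome, as a careful person would: the job done as asked, in the order asked, and still so for the second after the job is handed in, with the robot touching nothing.
It also fails if it takes over 72 s, if anything falls off the work surface, if the arm or the gripper's body presses on something with over 40 N, if the wrist force passes 120 N, or if a joint passes its speed limit or range.

ROBOT

A 6-joint arm with a two-finger parallel gripper is mounted at the origin on the work surface. World frame = base frame: x ahead of the robot, y to its left, z up, the work surface at z = 0. Lengths are in m, angles in degrees, forces in N, time in s.
With the tool pointing down it reaches from about 0.225 to 0.725 m from the base axis. Payload 3.1 kg.
Tool frame: the origin (TCP) lies at the very end of the fingers, on their centre line; the grasp point (between the pads) lies 19 mm behind it; z points along the fingers, y is the line along which they close (so a half turn about z gives the same grasp; the last joint's range is limited). The gripper opens to 85 mm and grips with 20 to 120 N. Pads are 22 mm wide; open, the fingers measure 114 mm over their backs; the gripper's body (76 mm by 85 mm) begins 54 mm behind the grasp point. The pads swing forward as they close: fully open they stand 13 mm farther back than shut.
Start: joints at [-83.01, 2.75, 5.684, 92.934, 0, 82.678], TCP at [0.13, -0.509, 0.231] pointing down, gripper open.
Joint ranges: [-166.93, 166.93], [-56.73, 111.36], [-69.38, 81.34], [-121.58, 131.49], [-85.45, 84.26], [-180, 180]. Speed limits (degrees/s): [159.86, 159.86, 180, 180, 180, 180].

INTERFACE

Orientations are given as a 3x3 rotation matrix whose columns are the frame's x, y, z axes.
In Python, from cell import manip gives the robot as it stands. The module is installed in compiled form; this text tells all that it offers.
- The arm moves only by the tool step_arm, never from a script. Its arguments are lists of equal length, an entry for each row: "grip": the opening, from -1 (shut) to 1 (fully open); "travel": the shift along the tool's x, y, z in cm, a list of three; "rotation": the turn, a rotation vector about the tool's x, y, z in rad, a list of three. In form: {"grip": [grip, ...], "travel": [[dx, dy, dz], ...], "rotation": [[rx, ry, rz], ...]}. A call has 1 to 20 rows; each row shifts and turns the commanded pose from where the row before left it, along the tool's axes as they then stand; what a row does not reach is not made up. A row lasts 1/10 s, in which the tool goes at most 50 mm and 8.59 degrees, less where a joint would pass 70% of its speed; a pose out of reach is approached as far as the arm can. A call is refused whole if a number of a shift passes 5 or a number of a turn 0.15, either way. A call with a gripper value outside its range is refused whole. The fingers move at their own pace and stop on an object; "squeeze" is the grip in N (left out, the last holds). Time passes only in rows, so rows that do not move let the fingers close. It gives the time, the measured TCP pose, the force, the opening and the grip force at its end, in the units of the state.
- manip.get_obs(): the state, without advancing time (a new reading comes with each control period).
- manip.camera(name): name is "side" or "top"; returns a dict with "pixels" (420x560x3 uint8, red, green, blue), "mtx" (3x3 intrinsics, pixels), "distortion" ([k1, k2, p1, p2, k3] as OpenCV has them; the pictures are not rectified), "position" and "orientation" of the camera in the world. Camera axes: x right, y down, z forward; pixel columns grow to the right and rows downward; lengths in m; the calibration is good to about 2 mm. A picture is of the moment at which its call begins. There is no depth.
- manip.job_done(): hands the job in; it is judged then, once.
The state is a dict: "time": time; "joint_pos": joint angles; "qd": joint speeds; "joint_efforts": joint torques, N m; "tcp_pos": TCP position; "orientation": TCP orientation; "ft_force": force on the tool from outside, world axes, zero at the start; "moment": the same for the moment, N m; "opening": finger opening in m; "grip_force": force on a finger pad.
Only numpy, scipy, OpenCV 4.12 (cv2) and the standard library are available. Lean on these libraries where they do the work, as an engineer would, in place of code of your own. Each camera call takes 0.05 s, during which the arm holds its last target. There are 200 camera calls.

## Working session

There is one attempt and no reset: what is moved stays moved. The work goes in short steps, Python scripts to look and compute and a tool call to move; the robot and the scene stay as the last step left them, time stands still between calls to the robot, and variables do not carry over. Pictures are saved under pics/ and viewed, at most 14 in all, crops included, and the job is handed in when it is done.

Besides the shell and the picture viewer there is one more tool, called after "Request:" as name(argument=value, ...) on one line, values as JSON. step_arm: Moves the arm, as the interface text tells. Its arguments: {"type":"object","properties":{"grip":{"type":"array"},"travel":{"type":"array"},"rotation":{"type":"array"},"squeeze":{"type":"number"}},"required":["grip","travel","rotation"]}

```bash
mkdir -p pics; cat > h.py <<'E'
import numpy as np, cv2
from cell import manip
def shot(n,f=None):
    c=manip.camera(n)
    if f: cv2.imwrite('pics/'+f,c['pixels'][:,:,::-1])
    return c
def ray(c,uv,z):
    uv=np.array(uv,float).reshape(-1,1,2)
    p=cv2.undistortPoints(uv,np.array(c['mtx']),np.array(c['distortion'])).reshape(-1,2)
    d=np.c_[p,np.ones(len(p))]@np.array(c['orientation']).T
    o=np.array(c['position']); return o+d*((z-o[2])/d[:,2])[:,None]
def proj(c,P):
    R=np.array(c['orientation']).T; t=-R@np.array(c['position'])
    return cv2.projectPoints(np.array(P,float).reshape(-1,1,3),cv2.Rodrigues(R)[0],t,np.array(c['mtx']),np.array(c['distortion']))[0].reshape(-1,2)
E
python3 - <<'E'
from h import *
t=shot('top'); s=shot('side')
for c in(t,s): print(np.round(c['position'],3),np.round(c['orientation'],2).tolist())
np.savez('a.npz',t=t['pixels'],s=s['pixels'])
cv2.imwrite('pics/t0.png',t['pixels'][:,:,::-1]);cv2.imwrite('pics/s0.png',s['pixels'][:,:,::-1])
o=manip.get_obs();print({k:np.round(v,3).tolist() for k,v in o.items()})
E
```

```text
[ 0.45  -0.014  1.591] [[-0.02, -0.99, 0.12], [-1.0, 0.02, -0.0], [-0.0, -0.12, -0.99]]
[0.57  1.171 1.112] [[-1.0, -0.03, 0.05], [-0.06, 0.67, -0.74], [-0.01, -0.75, -0.67]]
{'time': 0.1, 'joint_pos': [-83.009, 2.789, 5.599, 92.932, -0.001, 82.677], 'qd': [-0.035, -0.1, 0.207, 0.043, 0.011, -0.066], 'joint_efforts': [0.004, -33.985, 32.093, 0.016, -0.0, -0.0], 'tcp_pos': [0.13, -0.508, 0.23], 'orientation': [[0.969, 0.247, -0.0], [0.247, -0.969, 0.002], [0.0, -0.002, -1.0]], 'ft_force': [0.234, -0.157, 0.019], 'moment': [-0.031, -0.024, -0.012], 'grip_force': 0.0, 'opening': 0.086}
```

View pics/t0.png

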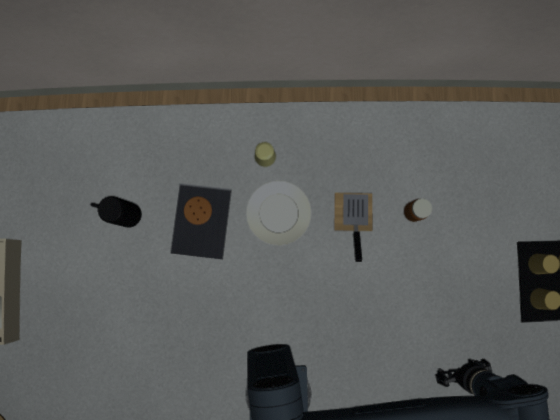

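View pics/s0.png

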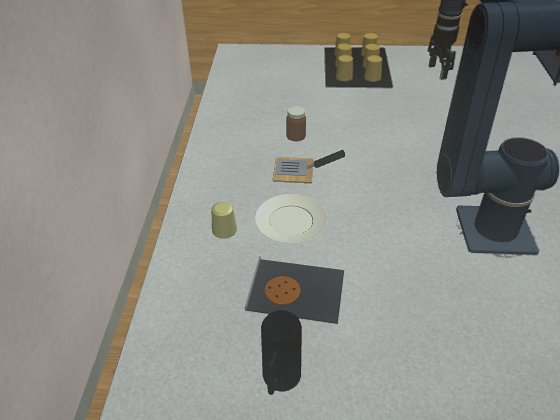

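The top view shows the sheet on the left (180–230, 185–258) with the cracker at (198,210). The plate is in the middle at (279,213), and the board and turner are on the right at (353,211), with the handle end at (358,260). The cup is at (265,153), the jar at (418,209) and the jug at (115,210). The side view agrees.

```bash
cat > m.py <<'E'
from h import *
def big(m,box):
    u0,u1,v0,v1=box; k=np.zeros(m.shape,np.uint8); k[v0:v1,u0:u1]=m[v0:v1,u0:u1]
    n,l,st,ce=cv2.connectedComponentsWithStats(k); i=1+np.argmax(st[1:,4])
    return (l==i).astype(np.uint8),ce[i],st[i,4]
def cont(m): return max(cv2.findContours(m,cv2.RETR_EXTERNAL,cv2.CHAIN_APPROX_NONE)[0],key=cv2.contourArea).reshape(-1,2)
def rect(c,m,z):
    P=ray(c,cont(m),z); r=cv2.minAreaRect((P[:,:2]*1000).astype(np.float32)); return np.round(r[0],1),np.round(r[1],1),round(r[2],1)
E
python3 - <<'E'
from m import *
t=shot('top'); s=shot('side')
for nm,c,B in (('top',t,dict(cr=(175,235,180,262),pl=(243,315,175,250),ti=(325,380,185,270),hd=(345,370,232,268))),('side',s,dict(cr=(240,350,255,325),pl=(250,330,190,245),ti=(268,318,150,188),hd=(312,350,145,172)))):
    p=c['pixels'].astype(int); R,G,Bl=p[...,0],p[...,1],p[...,2]; hsv=cv2.cvtColor(c['pixels'],cv2.COLOR_RGB2HSV).astype(int)
    print(nm,'f',c['mtx'][0][0])
    m,ce,a=big(((hsv[...,1]>130)&(R>90)).astype(np.uint8),B['cr'])
    print('cracker',ce,a,ray(c,ce,.012).round(4),rect(c,m,.012))
    m,ce,a=big(((R+G+Bl)<270).astype(np.uint8),B['cr']) 
    m2,_,_=big((((R+G+Bl)<270)|((hsv[...,1]>130)&(R>90))).astype(np.uint8),B['cr'])
    print('sheet',rect(c,m2,.003))
    m,ce,a=big(((R-Bl>12)&(R+G+Bl>480)).astype(np.uint8),B['pl']); print('plate',a,ce,rect(c,m,.02))
    e=cv2.fitEllipse(cont(m)); print(' rim ell',ray(c,e[0],.02).round(4))
    m,ce,a=big(((R-Bl>35)&(R>120)).astype(np.uint8),B['ti']); print('board',a,ce,rect(c,m,.008))
    m,ce,a=big(((R+G+Bl)<180).astype(np.uint8),B['hd']); q=cont(m); print('handle',a,ce,rect(c,m,.045),'ends',q[q[:,1].argmin()],q[q[:,1].argmax()],q[q[:,0].argmin()],q[q[:,0].argmax()])
b=[]
x,y,w,h=320,180,60,90
A=cv2.resize(t['pixels'][180:270,170:385],None,fx=3.7,fy=3.7,interpolation=cv2.INTER_CUBIC)
C=cv2.resize(s['pixels'][140:190,260:360],(796,260*1),interpolation=cv2.INTER_CUBIC)
A=A[:,:796]; cv2.imwrite('pics/c0.png',np.vstack([A,C])[:600,:,::-1])
E
```

```text
top f 469.0651362044624
cracker [205. 219.] 1 [[0.587  0.2363 0.012 ]] (array([587. , 236.3]), array([0., 0.]), 0.0)
sheet (array([581.6, 252.9]), array([183.1, 242.3]), 82.7)Traceback (most recent call last):
  File "<stdin>", line 11, in <module>
  File "m.py", line 4, in big
    n,l,st,ce=cv2.connectedComponentsWithStats(k); i=1+np.argmax(st[1:,4])
                                                       ~~~~~~~~~^^^^^^^^^^
    return _wrapfunc(a, 'argmax', axis=axis, out=out, **kwds)
    return bound(*args, **kwds)
ValueError: attempt to get argmax of an empty sequence
```

```bash
cat > meas.py <<'E'
from m import *
t=shot('top'); s=shot('side')
for v,u in((212,195),(200,278),(195,279),(230,258),(228,338),(205,337),(210,353),(250,358),(240,210),(270,300)): print((u,v),t['pixels'][v,u],end=' ')
print()
for nm,c,B in (('top',t,dict(cr=(175,235,180,262),pl=(243,315,175,250),ti=(325,380,185,270),hd=(345,370,232,268))),('side',s,dict(cr=(240,350,255,325),pl=(250,330,190,245),ti=(268,318,150,188),hd=(312,350,145,172)))):
  p=c['pixels'].astype(int); R,G,Bl=p[...,0],p[...,1],p[...,2]; S=p.sum(2); rb=R/np.maximum(Bl,1)
  for k,mk,z,b in(('cracker',rb>1.5,.011,'cr'),('sheet',(S<200)|(rb>1.5),.003,'cr'),('plate',(rb>1.06)&(S>330),.02,'pl'),('board',rb>1.25,.008,'ti'),('handle',S<110,.045,'hd')):
    try:
        m,ce,a=big(mk.astype(np.uint8),B[b]); e=cv2.fitEllipse(cont(m))
        print(nm,k,a,ce.round(1),rect(c,m,z),'ell',ray(c,e[0],z).round(4)[0,:2]); q=cont(m)
        if k=='handle': print([q[f(q[:,i])].tolist() for i in(0,1) for f in(np.argmin,np.argmax)])
    except Exception as ex: print(nm,k,'fail',str(ex)[:50])
A=cv2.resize(t['pixels'][180:270,170:385],None,fx=3.7,fy=3.7,interpolation=cv2.INTER_CUBIC)[:,:795]
C=cv2.resize(s['pixels'][145:190,260:360],(795,260),interpolation=cv2.INTER_CUBIC)
cv2.imwrite('pics/c0.png',np.vstack([A,C])[:600,:,::-1])
E
python3 meas.py
```

```text
(195, 212) [85 57 32] (278, 200) [125 128 126] (279, 195) [126 128 126] (258, 230) [125 127 118] (338, 228) [91 77 54] (337, 205) [109  93  67] (353, 210) [44 45 48] (358, 250) [8 7 8] (210, 240) [29 30 34] (300, 270) [105 108 108] 
top cracker 642 [197.4 210.2] (array([618.3, 262.3]), array([92.6, 95.9]), 90.0) ell [0.6174 0.2625]
top sheet 3547 [201.2 221.1] (array([580.7, 253.2]), array([179.3, 237.5]), 82.7) ell [0.5817 0.2503]
top plate 113 [270.2 235.6] (array([524.5,  21.3]), array([118.4,  30.2]), 79.6) ell [0.5269 0.017 ]
top board 378 [340.3 213.4] (array([ 605.4, -234. ]), array([ 64.8, 127. ]), 88.0) ell [ 0.6066 -0.241 ]
top handle 178 [357.2 246.5] (array([ 484.7, -270.6]), array([96.3, 20.1]), 2.9) ell [ 0.4831 -0.2707]
[[354, 232], [361, 260], [354, 232], [357, 261]]
side cracker 818 [282. 290.] (array([620.2, 266.5]), array([93.2, 94.8]), 2.6) ell [0.6189 0.2677]
side sheet 1409 [283.1 300.8] (array([601.2, 290.4]), array([134., 158.]), 2.7) ell [0.6106 0.304 ]
side plate 2149 [295.5 218.5] (array([590. ,  -7.4]), array([215.9, 182.7]), 79.3) ell [ 0.5931 -0.0024]
side board 441 [294.  172.9] (array([ 607.3, -259.8]), array([136.6, 128.9]), 88.0) ell [ 0.6091 -0.2592]
side handle fail attempt to get argmax of an empty sequence
```

View pics/c0.png

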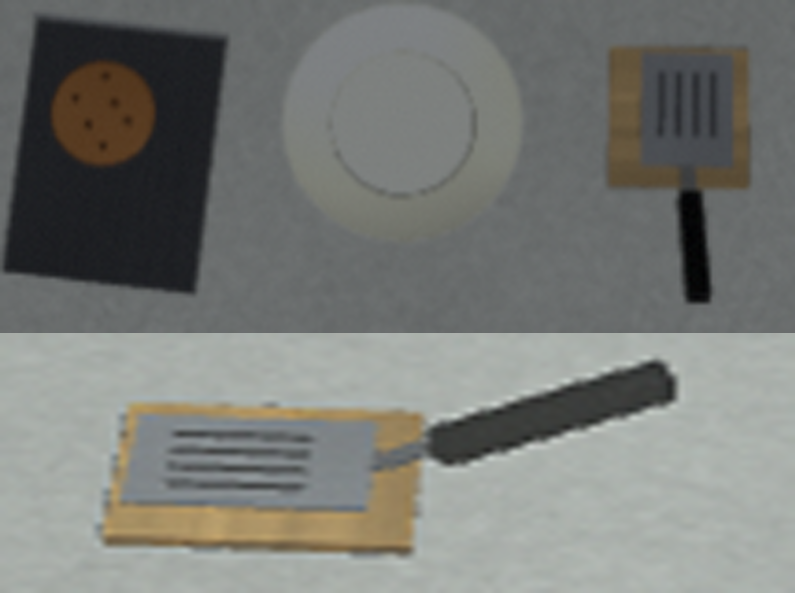

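The crop shows the board with corners at crop (610,46)–(748,187) and the blade at crop (642,54)–(731,168). The handle runs from crop (688,192) to (698,300), and the plate circle is centred at crop (403,123).

```bash
python3 - <<'E'
from h import *
t=shot('top'); s=shot('side')
f=lambda u,v:[(u+.5)/3.7+169.5,(v+.5)/3.7+179.5]
g=lambda u,v:[(u+.5)/7.95+259.5,(v-333+.5)/5.778+144.5]
def T(n,c,px,z): print(n,ray(c,px,z)[:,:2].round(4).tolist())
T('plate floor top',t,[f(403,123)],.005);T('plate rim top',t,[f(403,123)],.02)
T('blade top FL FR RR RL',t,[f(642,54),f(731,54),f(733,168),f(639,167)],.010)
T('blade side',s,[g(140,415),g(378,422),g(367,510),g(120,503)],.010)
T('board top',t,[f(610,46),f(748,46),f(748,187),f(610,187)],.008)
T('hand end',t,[f(698,300)],.079);T('hand in',t,[f(688,192)],.028)
T('hand end s',s,[g(662,382)],.079);T('hand in s',s,[g(440,444)],.028)
E
```

```text
plate floor top [[0.6043, -0.0131]]
plate rim top [[0.6028, -0.0132]]
blade top FL FR RR RL [[0.6637, -0.2344], [0.6623, -0.317], [0.5569, -0.3147], [0.5595, -0.2282]]
blade side [[0.6638, -0.3143], [0.5599, -0.3114], [0.5634, -0.2263], [0.6675, -0.2286]]
board top [[0.6719, -0.2053], [0.6698, -0.3336], [0.5394, -0.3283], [0.5419, -0.2013]]
hand end [[0.438, -0.2668]]
hand in [[0.5348, -0.2695]]
hand end s [[0.4438, -0.2611]]
hand in s [[0.5336, -0.2668]]
```

Request:
step_arm(grip=[1,1,1,1,1,1,1,1,1,1,1,1,1,1,1,1,1,1,1,1], travel=[[0,0,0],[0,0,0],[0,0,0],[2.29,-1.59,0.69],[2.29,-1.59,0.69],[2.29,-1.59,0.69],[2.29,-1.59,0.69],[2.29,-1.59,0.69],[2.29,-1.59,0.69],[2.29,-1.59,0.69],[2.29,-1.59,0.69],[2.29,-1.59,0.69],[2.29,-1.59,0.69],[2.29,-1.59,0.69],[2.29,-1.59,0.69],[2.29,-1.59,0.69],[2.29,-1.59,0.69],[2.29,-1.59,0.69],[2.29,-1.59,0.69],[0,0,0]], rotation=[[0,0,0.1],[0,0,0.1],[0,0,0.09],[0,0,0],[0,0,0],[0,0,0],[0,0,0],[0,0,0],[0,0,0],[0,0,0],[0,0,0],[0,0,0],[0,0,0],[0,0,0],[0,0,0],[0,0,0],[0,0,0],[0,0,0],[0,0,0],[0,0,0]])

```text
time: 2.4
tcp_pos: [0.5078, -0.2668, 0.1194]
orientation: [[0.999, -0.036, -0.001], [-0.036, -0.999, 0.002], [-0.001, -0.002, -1.0]]
ft_force: [0.3, 0.7, -0.0]
opening: 0.0857
grip_force: 0.0
```

Request:
step_arm(grip=[1,1,1,1,1,1,1,0.2,-0.2,-0.5,-0.6,-1,-1,-1,-1,-1,-1], travel=[[-0.1,0.05,1.6],[0,0,2],[0,0,2],[0,0,2],[0,0,1.5],[0,0,0.7],[0,0,0],[0,0,0],[0,0,0],[0,0,0],[0,0,0],[0,0,0],[0,0,0],[0,0,0],[0,0,0],[0,0,0],[0,0,0]], rotation=[[0,0,0],[0,0,0],[0,0,0],[0,0,0],[0,0,0],[0,0,0],[0,0,0],[0,0,0],[0,0,0],[0,0,0],[0,0,0],[0,0,0],[0,0,0],[0,0,0],[0,0,0],[0,0,0],[0,0,0]], squeeze=70)

```text
time: 4.1
tcp_pos: [0.5055, -0.2699, 0.0236]
orientation: [[0.999, -0.04, 0.001], [-0.04, -0.999, -0.0], [0.001, 0.0, -1.0]]
ft_force: [-0.9, 0.0, 4.9]
opening: 0.0211
grip_force: 70.1
```

Request:
step_arm(grip=[-1,-1,-1,-1,-1,-1,-1,-1], travel=[[0,0,-0.5],[0,0,-1.5],[0,0,-2.5],[0,0,-3],[0,0,-3],[0,0,-1.5],[0,0,0],[0,0,0]], rotation=[[0,0,0],[0,0,0],[0,0,0],[0,0,0],[0,0,0],[0,0,0],[0,0,0],[0,0,0]])

```text
time: 4.9
tcp_pos: [0.5047, -0.2695, 0.142]
orientation: [[0.999, -0.04, -0.001], [-0.04, -0.999, 0.001], [-0.001, -0.001, -1.0]]
ft_force: [-0.4, -0.1, -2.6]
opening: 0.021
grip_force: 69.6
```

```bash
python3 - <<'E'
from h import *
o=manip.get_obs(); print(o['tcp_pos'].round(4) if hasattr(o['tcp_pos'],'round') else o['tcp_pos'],o['ft_force'],o['moment'])
t=shot('top'); s=shot('side')
A=cv2.resize(t['pixels'][170:270,320:400],(480,600),interpolation=cv2.INTER_CUBIC)
C=cv2.resize(s['pixels'][80:200,250:314],(320,600),interpolation=cv2.INTER_CUBIC)
cv2.imwrite('pics/c1.png',np.hstack([A,C])[:,:,::-1])
E
```

```text
[ 0.5047 -0.2695  0.142 ] [-0.44654039 -0.05264135 -2.59784873] [-0.02984628  0.15529554  0.040059  ]
```

View pics/c1.png

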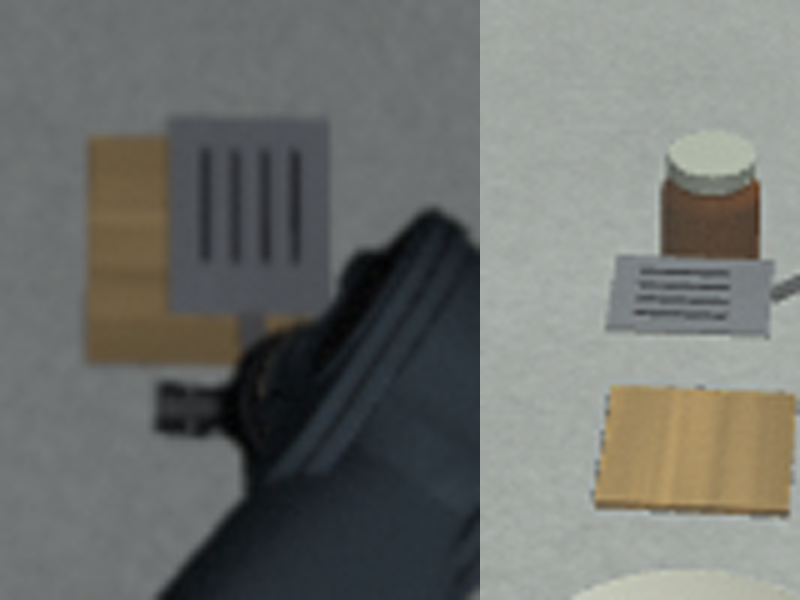

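The lifted turner shows its blade clear of the board, with top-view corners at crop (167,117)–(330,315) and side-view corners at crop (606–775, 255–335).

```bash
python3 - <<'E'
from h import *
t=shot('top'); s=shot('side')
T=[(320+(x-2.5)/6,170+(y-2.5)/6) for x,y in((167,117),(330,117),(328,313),(168,315))]
S=[(250+(x-482)/5,80+(y-2)/5) for x,y in((606,330),(618,255),(775,261),(770,335))]
def P(c):
    R=np.array(c['orientation']).T; return np.c_[R,-R@np.array(c['position'])]
u=lambda c,p:cv2.undistortPoints(np.array(p,float).reshape(-1,1,2),np.array(c['mtx']),np.array(c['distortion'])).reshape(-1,2).T
X=cv2.triangulatePoints(P(t),P(s),u(t,T),u(s,S)); X=(X[:3]/X[3]).T
print(X.round(4)); c=X.mean(0); print(c, ((X[0]+X[1]-X[2]-X[3])/2).round(4),((X[0]+X[3]-X[1]-X[2])/2).round(4), manip.get_obs()['tcp_pos'])
E
```

```text
[[ 0.6652 -0.233   0.1225]
 [ 0.6631 -0.3199  0.1224]
 [ 0.5586 -0.3141  0.1241]
 [ 0.5601 -0.2296  0.1239]]
[ 0.61174218 -0.2741251   0.12324555] [ 0.1048 -0.0046 -0.0016] [ 0.0018  0.0857 -0.0001] [ 0.50392123 -0.26893271  0.14058926]
```

Request:
step_arm(grip=[-1,-1,-1,-1,-1,-1,-1,-1,-1,-1,-1,-1,-1,-1,-1,-1,-1,-1,-1,-1], travel=[[0,0,0],[-0.6,-1.5,0.3],[-1.06,-3.02,0.33],[-1.06,-3.02,0.33],[-1.06,-3.02,0.33],[-1.06,-3.02,0.33],[-1.06,-3.02,0.33],[-1.06,-3.02,0.33],[-1.06,-3.02,0.33],[-1.06,-3.02,0.33],[-1.06,-3.02,0.33],[-1.06,-3.02,0.33],[-1.06,-3.02,0.33],[-1.06,-3.02,0.33],[-1.06,-3.02,0.33],[-1.06,-3.02,0.33],[-1.06,-3.02,0.33],[-1.06,-3.02,0.33],[-1.06,-3.02,0.33],[-0.4,-1.5,0]], rotation=[[0,0,0.089],[0,0,0],[0,0,0],[0,0,0],[0,0,0],[0,0,0],[0,0,0],[0,0,0],[0,0,0],[0,0,0],[0,0,0],[0,0,0],[0,0,0],[0,0,0],[0,0,0],[0,0,0],[0,0,0],[0,0,0],[0,0,0],[0,0,0]])

```text
time: 7.1
tcp_pos: [0.3573, 0.1284, 0.1001]
orientation: [[0.999, 0.052, -0.009], [0.053, -0.989, 0.135], [-0.002, -0.135, -0.991]]
ft_force: [0.8, -0.3, -1.7]
opening: 0.0207
grip_force: 69.4
```

Request:
step_arm(grip=[-1,-1,-1], travel=[[0,0,0],[0,0,0],[0,0,0]], rotation=[[0,0,0],[0,0,0],[0,0,0]])

```text
time: 7.4
tcp_pos: [0.3593, 0.1273, 0.1005]
orientation: [[0.999, 0.051, -0.007], [0.051, -0.99, 0.134], [-0.0, -0.134, -0.991]]
ft_force: [-0.5, 0.2, -1.9]
opening: 0.0209
grip_force: 69.5
```

```bash
cat > go.py <<'E'
import sys; from h import *
from scipy.spatial.transform import Rotation as Ro
def go(p,yaw,pitch=0):  # pitch>0 nose up; prints total tool rotvec and travel after rotation
    o=manip.get_obs(); R=np.array(o['orientation']); a=np.radians(yaw)
    G=np.array([[np.cos(a),np.sin(a),0],[np.sin(a),-np.cos(a),0],[0,0,-1]])@Ro.from_euler('y',pitch,degrees=True).as_matrix()
    d=np.array(p)-o['tcp_pos']
    print('q',np.round(o['joint_pos'],1),'tcp',np.round(o['tcp_pos'],4),'F',np.round(o['ft_force'],1))
    print('rot rad',Ro.from_matrix(R.T@G).as_rotvec().round(3),'travel cm before',(R.T@d*100).round(2),'after rot',(G.T@d*100).round(2))
if __name__=='__main__': v=[float(x) for x in sys.argv[1:]]; go(v[:3],*v[3:])
E
python3 go.py .3854 .2949 .08 -7.4
```

```text
q [  2.9 -20.4 -29.9  80.5   7.7 179.9] tcp [0.3593 0.1273 0.1005] F [-0.5  0.2 -1.9]
rot rad [-0.134  0.013  0.18 ] travel cm before [  3.46 -16.18   4.26] after rot [  0.43 -16.96   2.05]
```

Joint 6 hit its 180° limit. I'll unwind the wrist by nearly a full turn, high up and clear of everything.

Request:
step_arm(grip=[-1,-1,-1,-1,-1,-1,-1,-1,-1,-1,-1,-1,-1,-1,-1,-1,-1,-1,-1,-1], travel=[[0,0,-1],[0,0,-1],[1.8,0,-2.5],[1.8,0,-2.5],[1.8,0,-2.5],[1.8,0,-2.5],[1.8,0,-2.5],[1.8,0,-2.5],[1.8,0,-2.5],[1.8,0,-1],[0,0,0],[0,0,0],[0,0,0],[0,0,0],[0,0,0],[0,0,0],[0,0,0],[0,0,0],[0,0,0],[0,0,0]], rotation=[[-0.067,0.003,-0.01],[-0.067,0.004,-0.01],[0,0,0],[0,0,0],[0,0,0],[0,0,0],[0,0,0],[0,0,0],[0,0,0],[0,0,0],[0,0,-0.07],[0,0,-0.149],[0,0,-0.149],[0,0,-0.149],[0,0,-0.149],[0,0,-0.149],[0,0,-0.149],[0,0,-0.149],[0,0,-0.149],[0,0,-0.149]])

```text
time: 9.4
tcp_pos: [0.5035, 0.1148, 0.3059]
orientation: [[0.063, 0.998, 0.006], [0.998, -0.063, 0.017], [0.018, 0.004, -1.0]]
ft_force: [0.1, -0.5, -1.4]
opening: 0.0209
grip_force: 69.4
```

Request:
step_arm(grip=[-1,-1,-1,-1,-1,-1,-1,-1,-1,-1,-1,-1,-1,-1,-1,-1,-1,-1,-1,-1], travel=[[0,0,0],[0,0,0],[0,0,0],[0,0,0],[0,0,0],[0,0,0],[0,0,0],[0,0,0],[0,0,0],[0,0,0],[0,0,0],[0,0,0],[0,0,0],[0,0,0],[0,0,0],[0,0,0],[0,0,0],[0,0,0],[0,0,0],[0,0,0]], rotation=[[0,0,-0.149],[0,0,-0.149],[0,0,-0.149],[0,0,-0.149],[0,0,-0.149],[0,0,-0.149],[0,0,-0.149],[0,0,-0.149],[0,0,-0.149],[0,0,-0.149],[0,0,-0.149],[0,0,-0.149],[0,0,-0.149],[0,0,-0.149],[0,0,-0.149],[0,0,-0.149],[0,0,-0.149],[0,0,-0.149],[0,0,-0.149],[0,0,-0.149]])

```text
time: 11.4
tcp_pos: [0.5036, 0.1151, 0.306]
orientation: [[-0.222, -0.975, 0.006], [-0.975, 0.222, 0.018], [-0.019, -0.002, -1.0]]
ft_force: [0.2, 0.4, -2.2]
opening: 0.0208
grip_force: 69.4
```

```bash
python3 go.py .3854 .2949 .08 -7.4
```

```text
q [  4.8   2.8  14.4 101.1   1.  -72.3] tcp [0.5036 0.1151 0.306 ] F [ 0.2  0.4 -2.2]
rot rad [-0.017  0.013 -1.666] travel cm before [-14.47  15.56  22.86] after rot [-14.03 -16.31  22.6 ]
```

Request:
step_arm(grip=[-1,-1,-1,-1,-1,-1,-1,-1,-1,-1,-1,-1,-1,-1,-1,-1,-1,-1,-1,-1], travel=[[0,0,0],[0,0,0],[0,0,0],[0,0,0],[0,0,0],[0,0,0],[0,0,0],[0,0,0],[0,0,0],[0,0,0],[0,0,0],[-1.75,-2.04,2.8],[-1.75,-2.04,2.8],[-1.75,-2.04,2.8],[-1.75,-2.04,2.8],[-1.75,-2.04,2.8],[-1.75,-2.04,2.8],[-1.75,-2.04,2.8],[-1.75,-2.04,2.8],[0,0,0]], rotation=[[0,0,-0.149],[0,0,-0.149],[0,0,-0.149],[0,0,-0.149],[0,0,-0.149],[0,0,-0.149],[0,0,-0.149],[0,0,-0.149],[0,0,-0.149],[0,0,-0.149],[0,0,-0.149],[0,0,-0.027],[0,0,0],[0,0,0],[0,0,0],[0,0,0],[0,0,0],[0,0,0],[0,0,0],[0,0,0]])

```text
time: 13.4
tcp_pos: [0.3829, 0.3003, 0.0795]
orientation: [[0.991, -0.131, -0.004], [-0.131, -0.991, 0.014], [-0.006, -0.014, -1.0]]
ft_force: [-0.1, -0.7, -3.5]
opening: 0.0209
grip_force: 69.4
```

```bash
python3 go.py .3854 .2949 .03 -7.4 -3
```

```text
q [  29.7   -2.   -16.5   75.4    0.8 -142.8] tcp [0.3829 0.3003 0.0795] F [-0.1 -0.7 -3.5]
rot rad [-0.014 -0.046 -0.002] travel cm before [0.35 0.57 4.94] after rot [0.58 0.5  4.92]
```

Request:
step_arm(grip=[-1,-1,-1,-1,-1,-1], travel=[[0.2,0.25,0.5],[0.3,0.25,1.2],[0,0,1.3],[0,0,0.7],[0,0,0.2],[0,0,0]], rotation=[[-0.007,-0.023,0],[-0.007,-0.023,0],[0,0,0],[0,0,0],[0,0,0],[0,0,0]])

```text
time: 14.0
tcp_pos: [0.3909, 0.2946, 0.0455]
orientation: [[0.99, -0.134, -0.042], [-0.134, -0.991, 0.01], [-0.043, -0.004, -0.999]]
ft_force: [0.6, 0.1, -1.8]
opening: 0.021
grip_force: 69.5
```

```bash
python3 go.py .3854 .2949 .03 -7.4 -3; python3 - <<'E'
from h import *
t=shot('top'); s=shot('side')
A=cv2.resize(t['pixels'][175:275,165:245],(480,600),interpolation=cv2.INTER_CUBIC)
C=cv2.resize(s['pixels'][240:340,240:360],(320,267),interpolation=cv2.INTER_CUBIC)
C=np.vstack([C,np.zeros((333,320,3),np.uint8)])
cv2.imwrite('pics/c2.png',np.hstack([A,C])[:,:,::-1])
E
```

```text
q [  28.1    1.8  -16.6   73.4    1.6 -144.2] tcp [0.3909 0.2946 0.0455] F [ 0.6  0.1 -1.8]
rot rad [-0.004 -0.009 -0.005] travel cm before [-0.48  0.05  1.57] after rot [-0.47  0.04  1.58]
```

View pics/c2.png

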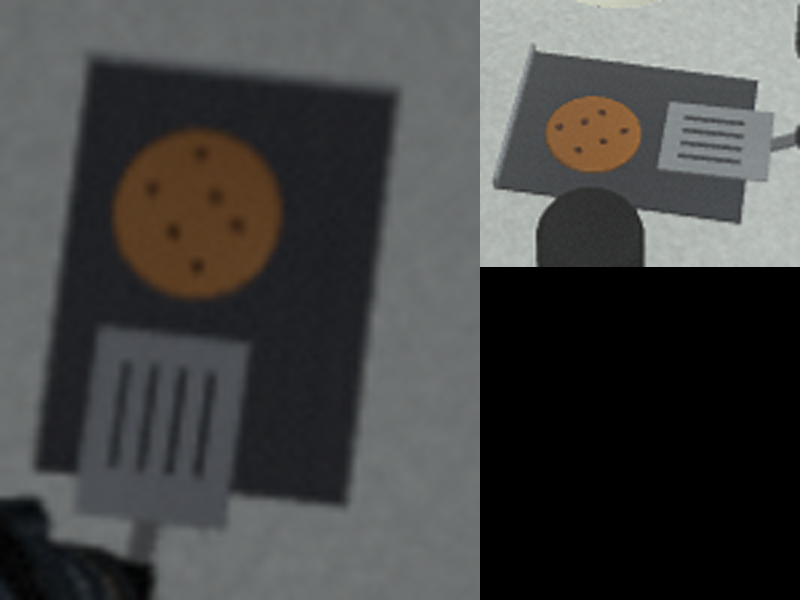

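The blade is aligned with the sheet. Its tip is at crop (174,335) and the cracker centre is at (197,213), so it needs a shift of about 3 mm to the right.

Request:
step_arm(grip=[-1,-1,-1,-1,-1,-1], travel=[[0,0.3,0.6],[0,0,0.6],[0,0,0.4],[0,0,0],[0,0,0],[0,0,0]], rotation=[[0,0,0],[0,0,0],[0,0,0],[0,0,0],[0,0,0],[0,0,0]])

```text
time: 14.7
tcp_pos: [0.3901, 0.2923, 0.0299]
orientation: [[0.99, -0.134, -0.042], [-0.133, -0.991, 0.01], [-0.043, -0.005, -0.999]]
ft_force: [-0.3, -0.6, -1.5]
opening: 0.021
grip_force: 69.5
```

Request:
step_arm(grip=[-1,-1,-1,-1], travel=[[0,0,0.3],[0,0,0],[0,0,0],[0,0,0]], rotation=[[0,0,0],[0,0,0],[0,0,0],[0,0,0]])

```text
time: 15.1
tcp_pos: [0.3899, 0.2922, 0.0268]
orientation: [[0.99, -0.134, -0.042], [-0.133, -0.991, 0.01], [-0.043, -0.004, -0.999]]
ft_force: [-0.5, -0.1, -1.1]
opening: 0.0208
grip_force: 69.5
```

Request:
step_arm(grip=[-1,-1,-1], travel=[[0,0,0.15],[0,0,0],[0,0,0]], rotation=[[0,0,0],[0,0,0],[0,0,0]])

```text
time: 15.4
tcp_pos: [0.3901, 0.2923, 0.0255]
orientation: [[0.99, -0.134, -0.041], [-0.133, -0.991, 0.01], [-0.042, -0.005, -0.999]]
ft_force: [-0.0, -0.8, -0.7]
opening: 0.0208
grip_force: 69.7
```

Request:
step_arm(grip=[-1,-1,-1,-1], travel=[[0,0,0.1],[0,0,0],[0,0,0],[0,0,0]], rotation=[[0,0,0],[0,0,0],[0,0,0],[0,0,0]])

```text
time: 15.8
tcp_pos: [0.3901, 0.2924, 0.0246]
orientation: [[0.99, -0.134, -0.041], [-0.133, -0.991, 0.01], [-0.042, -0.005, -0.999]]
ft_force: [-1.4, -0.1, 1.1]
opening: 0.0209
grip_force: 69.8
```

Request:
step_arm(grip=[-1,-1,-1,-1,-1,-1,-1,-1,-1,-1], travel=[[0.4,0,-0.017],[0.8,0,-0.034],[0.8,0,-0.034],[0.8,0,-0.034],[0.8,0,-0.034],[0.8,0,-0.034],[0.8,0,-0.034],[0.8,0,-0.034],[0.8,0,-0.034],[0,0,0]], rotation=[[0,0,0],[0,0,0],[0,0,0],[0,0,0],[0,0,0],[0,0,0],[0,0,0],[0,0,0],[0,0,0],[0,0,0]])

```text
time: 16.8
tcp_pos: [0.4591, 0.2829, 0.0243]
orientation: [[0.99, -0.135, -0.04], [-0.134, -0.991, 0.01], [-0.041, -0.005, -0.999]]
ft_force: [0.4, 0.1, 1.6]
opening: 0.0209
grip_force: 69.7
```

```bash
python3 - <<'E'
from m import *
t=shot('top');c=t;o=manip.get_obs();print(np.round(o['tcp_pos'],4),np.round(o['ft_force'],1))
p=c['pixels'].astype(int); m,ce,a=big((p[...,0]/np.maximum(p[...,2],1)>1.5).astype(np.uint8),(175,235,170,262)); print(a,ce,rect(c,m,.011))
E
```

```text
[0.4586 0.2829 0.0242] [ 1.2 -1.   1.4]
611 [198.45008183 200.34042553] (array([650.9, 259. ]), array([93. , 92.8]), 0.0)
```

Request:
step_arm(grip=[-1,-1,-1,-1,-1,-1,-1,-1], travel=[[0.4,0,-0.017],[0.8,0,-0.034],[0.8,0,-0.034],[0.8,0,-0.034],[0.8,0,-0.034],[0.8,0,-0.034],[0.8,0,-0.034],[0,0,0]], rotation=[[0,0,0],[0,0,0],[0,0,0],[0,0,0],[0,0,0],[0,0,0],[0,0,0],[0,0,0]])

```text
time: 17.65
tcp_pos: [0.5108, 0.2758, 0.0242]
orientation: [[0.99, -0.135, -0.039], [-0.134, -0.991, 0.01], [-0.04, -0.005, -0.999]]
ft_force: [1.1, -0.0, 0.9]
opening: 0.0212
grip_force: 69.8
```

```bash
python3 - <<'E'
from m import *
t=shot('top');c=t;s=shot('side');o=manip.get_obs();print(np.round(o['tcp_pos'],4),np.round(o['ft_force'],1),np.round(o['moment'],2))
p=c['pixels'].astype(int); m,ce,a=big((p[...,0]/np.maximum(p[...,2],1)>1.5).astype(np.uint8),(175,235,170,262)); print(a,ce,rect(c,m,.011))
A=cv2.resize(t['pixels'][170:250,165:245],(480,480),interpolation=cv2.INTER_CUBIC)
C=cv2.resize(s['pixels'][240:340,240:330],(320,355),interpolation=cv2.INTER_CUBIC)
C=np.vstack([C,np.zeros((125,320,3),np.uint8)])
cv2.imwrite('pics/c3.png',np.hstack([A,C])[:,:,::-1])
E
```

```text
[0.51   0.2759 0.0242] [ 1.5 -1.2  0.7] [-0.25 -0.65  0.03]
616 [198.60551948 200.36201299] (array([650.9, 259. ]), array([93.1, 92.8]), 0.0)
```

View pics/c3.png

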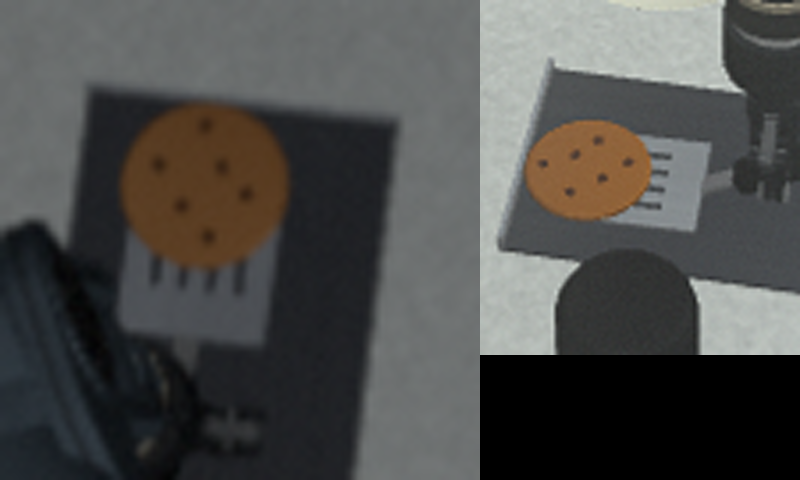

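The cracker rests against the upturned edge, centred at crop (204,185), with the blade well under it and centred. It needs about 23 mm more.

Request:
step_arm(grip=[-1,-1,-1,-1,-1,-1], travel=[[0.4,0,-0.016],[0.6,0,-0.024],[0.6,0,-0.024],[0.4,0,-0.016],[0.2,0,-0.008],[0,0,0]], rotation=[[0,0,0],[0,0,0],[0,0,0],[0,0,0],[0,0,0],[0,0,0]])

```text
time: 18.35
tcp_pos: [0.5312, 0.2731, 0.0241]
orientation: [[0.99, -0.134, -0.041], [-0.134, -0.991, 0.01], [-0.042, -0.004, -0.999]]
ft_force: [-0.7, -0.3, 3.1]
opening: 0.0209
grip_force: 69.9
```

Request:
step_arm(grip=[-1,-1,-1,-1,-1,-1,-1,-1,-1,-1,-1,-1], travel=[[0,0,0],[-0.05,0,0],[-0.05,0,-0.1],[-0.05,0,-0.2],[-0.05,0,-0.3],[0,0,-0.5],[0,0,-0.8],[0,0,-1],[0,0,-1],[0,0,-0.8],[0,0,-0.4],[0,0,0]], rotation=[[0,0.01,0],[0,0.02,0],[0,0.02,0],[0,0.02,0],[0,0.02,0],[0,0.015,0],[0,0.01,0],[0,0,0],[0,0,0],[0,0,0],[0,0,0],[0,0,0]], squeeze=90)

```text
time: 19.55
tcp_pos: [0.5264, 0.274, 0.0763]
orientation: [[0.988, -0.134, 0.074], [-0.134, -0.991, -0.005], [0.074, -0.005, -0.997]]
ft_force: [0.2, -1.0, -2.2]
opening: 0.0205
grip_force: 91.1
```

```bash
python3 - <<'E'
from m import *
t=shot('top');c=t;s=shot('side');o=manip.get_obs();print(np.round(o['tcp_pos'],4),np.round(o['ft_force'],1),np.round(o['joint_pos'],1))
p=c['pixels'].astype(int); m,ce,a=big((p[...,0]/np.maximum(p[...,2],1)>1.5).astype(np.uint8),(175,235,160,262)); print(a,ce,rect(c,m,.075))
A=cv2.resize(t['pixels'][160:250,160:250],(480,480),interpolation=cv2.INTER_CUBIC)
C=cv2.resize(s['pixels'][220:320,240:330],(320,355),interpolation=cv2.INTER_CUBIC)
C=np.vstack([C,np.zeros((125,320,3),np.uint8)])
cv2.imwrite('pics/c4.png',np.hstack([A,C])[:,:,::-1])
E
python3 go.py .44 .07 .13 -15 3.5
```

```text
[0.5255 0.2736 0.0748] [-0.4  0.6 -3.3] [  22.    10.1   -4.3   71.9   -1.8 -150.4]
659 [194.92716237 199.29893778] (array([646.2, 259.5]), array([93. , 89.1]), 89.1)
q [  22.    10.1   -4.3   71.9   -1.8 -150.4] tcp [0.5255 0.2736 0.0748] F [-0.4  0.6 -3.3]
rot rad [-0.013 -0.01   0.127] travel cm before [-5.33 21.3  -6.  ] after rot [-2.64 21.88 -5.69]
```

View pics/c4.png

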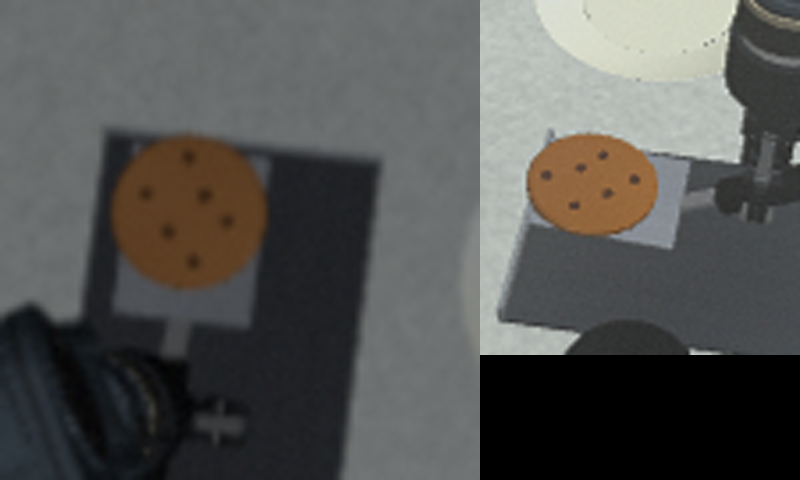

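The cracker lies on the blade, with slight overhang at the front and about 20 mm of free blade behind. Next is a smooth carry to the plate.

```bash
python3 go.py .406 .042 .11 -15 3
```

```text
q [  22.    10.1   -4.3   71.9   -1.8 -150.4] tcp [0.5255 0.2736 0.0748] F [-0.4  0.6 -3.3]
rot rad [-0.012 -0.019  0.127] travel cm before [-8.46 24.54 -4.24] after rot [-5.35 25.46 -3.8 ]
```

Request:
step_arm(grip=[-1,-1,-1,-1,-1,-1,-1,-1,-1,-1,-1,-1,-1,-1,-1,-1,-1,-1,-1,-1], travel=[[-0.1,0.4,-0.06],[-0.2,0.8,-0.12],[-0.32,1.2,-0.19],[-0.43,1.56,-0.25],[-0.43,1.56,-0.25],[-0.43,1.56,-0.25],[-0.43,1.56,-0.25],[-0.43,1.56,-0.25],[-0.43,1.56,-0.25],[-0.43,1.56,-0.25],[-0.43,1.56,-0.25],[-0.43,1.56,-0.25],[-0.43,1.56,-0.25],[-0.43,1.56,-0.25],[-0.43,1.56,-0.25],[-0.43,1.56,-0.25],[-0.32,1.2,-0.19],[-0.2,0.8,-0.12],[-0.1,0.4,-0.06],[0,0,0]], rotation=[[-0.001,-0.001,0.002],[-0.001,-0.001,0.004],[-0.001,-0.001,0.006],[-0.001,-0.001,0.008],[-0.001,-0.001,0.008],[-0.001,-0.001,0.008],[-0.001,-0.001,0.008],[-0.001,-0.001,0.008],[-0.001,-0.001,0.008],[-0.001,-0.001,0.008],[-0.001,-0.001,0.008],[-0.001,-0.001,0.008],[0,-0.001,0.008],[0,-0.001,0.008],[0,-0.001,0.008],[0,-0.001,0.008],[0,-0.001,0.006],[0,-0.001,0.004],[0,-0.001,0.002],[0,0,0]])

```text
time: 21.65
tcp_pos: [0.4076, 0.0411, 0.1106]
orientation: [[0.964, -0.261, 0.052], [-0.26, -0.965, -0.013], [0.053, -0.001, -0.999]]
ft_force: [0.2, 0.3, -2.6]
opening: 0.0206
grip_force: 91.1
```

```bash
cat > look.py <<'E'
from m import *; import sys
z=float(sys.argv[1]); t=shot('top');s=shot('side')
for c,b in((t,(200,330,150,262)),(s,(220,360,150,300))):
  p=c['pixels'].astype(int); m,ce,a=big((p[...,0]/np.maximum(p[...,2],1)>1.5).astype(np.uint8),b); print('cracker',a,ce.round(1),rect(c,m,z))
if len(sys.argv)>2:
  A=cv2.resize(t['pixels'][165:255,235:325],(480,480),interpolation=cv2.INTER_CUBIC)
  C=cv2.resize(s['pixels'][170:270,240:340],(320,320),interpolation=cv2.INTER_CUBIC)
  cv2.imwrite('pics/'+sys.argv[2],np.hstack([A,np.vstack([C,np.zeros((160,320,3),np.uint8)])])[:,:,::-1])
E
python3 go.py .406 .042 .11 -15 0;python3 look.py .115
```

```text
q [  -3.2  -17.9  -26.7   78.2   -0.6 -168.1] tcp [0.4076 0.0411 0.1106] F [ 0.2  0.3 -2.6]
rot rad [-0.001 -0.054 -0.002] travel cm before [-0.18 -0.05  0.05] after rot [-0.18 -0.05  0.06]
cracker 685 [271.3 235.1] (array([524.2,  10.2]), array([91.2, 88.1]), 89.0)
cracker 900 [293.  169.8] (array([ 603.5, -120.5]), array([119.9, 114.9]), 88.0)
```

Request:
step_arm(grip=[-1,-1,-1,-1,-1,-1,-1,-1,-1,-1,-1,-1,-1], travel=[[0,0,0.1],[0,0,0.2],[0,0,0.3],[0,0,0.3],[0,0,0.3],[0,0,0.3],[0,0,0.3],[0,0,0.3],[0,0,0.3],[0,0,0.3],[0,0,0.2],[0,0,0.1],[0,0,0]], rotation=[[0,-0.01,0],[0,-0.015,0],[0,-0.02,0],[0,-0.02,0],[0,-0.02,0],[0,-0.02,0],[0,-0.02,0],[0,-0.02,0],[0,-0.02,0],[0,-0.015,0],[0,-0.01,0],[0,0,0],[0,0,0]])

```text
time: 23.05
tcp_pos: [0.4063, 0.0418, 0.0804]
orientation: [[0.957, -0.26, -0.132], [-0.257, -0.966, 0.036], [-0.137, -0.0, -0.991]]
ft_force: [0.7, -0.1, -2.5]
opening: 0.0207
grip_force: 91.1
```

```bash
python3 go.py .4107 .041 .056 -15 -8;python3 look.py .07
```

```text
q [  -4.7   -5.   -19.7   83.1    1.4 -169.7] tcp [0.4063 0.0418 0.0804] F [ 0.7 -0.1 -2.5]
rot rad [-0.    -0.002 -0.001] travel cm before [ 0.78 -0.03  2.36] after rot [ 0.78 -0.03  2.36]
cracker 327 [272.5 232. ] (array([533.7,   5.7]), array([91.5, 58.6]), 65.6)
cracker 901 [293.  169.8] (array([ 605.1, -179.4]), array([126.4, 119.9]), 88.1)
```

Request:
step_arm(grip=[-1,-1,-1,-1,-1,-1,-1,-1,-1,-1,-1], travel=[[0.04,0,0.12],[0.08,0,0.24],[0.1,0,0.3],[0.1,0,0.3],[0.1,0,0.3],[0.1,0,0.3],[0.1,0,0.3],[0.08,0,0.24],[0.06,0,0.18],[0.02,0,0.08],[0,0,0]], rotation=[[0,0,0],[0,0,0],[0,0,0],[0,0,0],[0,0,0],[0,0,0],[0,0,0],[0,0,0],[0,0,0],[0,0,0],[0,0,0]])

```text
time: 24.25
tcp_pos: [0.4107, 0.0406, 0.056]
orientation: [[0.957, -0.26, -0.132], [-0.257, -0.966, 0.036], [-0.137, -0.0, -0.991]]
ft_force: [1.0, 0.2, -2.5]
opening: 0.0207
grip_force: 91.1
```

```bash
python3 go.py .4107 .041 .056 -15 -8;python3 look.py .03 c5.png
```

```text
q [  -4.8   -3.5  -21.1   80.1    1.4 -169.8] tcp [0.4107 0.0406 0.056 ] F [ 1.   0.2 -2.5]
rot rad [-0.    -0.003 -0.001] travel cm before [-0.01 -0.04  0.01] after rot [-0.01 -0.04  0.01]
cracker 308 [273.1 230.9] (array([539.4,   3.9]), array([91.1, 58. ]), 64.4)
cracker 900 [293.  169.8] (array([ 606.5, -231.1]), array([131. , 124.4]), 88.0)
```

View pics/c5.png

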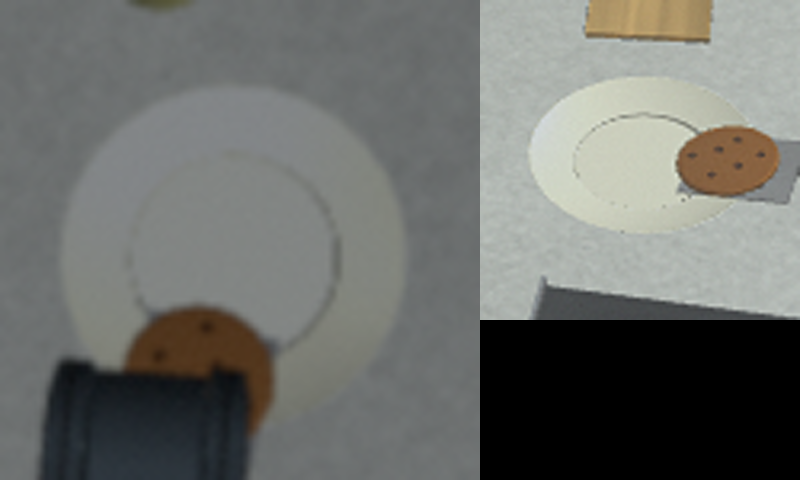

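The cracker is still on the blade. The tip is over the plate floor about 47 mm short of the plate centre, and they are aligned laterally. Next I tilt about the tip and lower it.

Request:
step_arm(grip=[-1,-1,-1,-1,-1,-1,-1,-1], travel=[[0.06,0,-0.16],[0.06,0,-0.16],[0.06,0,-0.16],[0.06,0,-0.16],[0.06,0,-0.16],[0,0,0],[0,0,0],[0,0,0]], rotation=[[0,-0.02,0],[0,-0.02,0],[0,-0.02,0],[0,-0.02,0],[0,-0.02,0],[0,0,0],[0,0,0],[0,0,0]])

```text
time: 25.15
tcp_pos: [0.4148, 0.0395, 0.0634]
orientation: [[0.939, -0.26, -0.227], [-0.252, -0.966, 0.061], [-0.235, -0.0, -0.972]]
ft_force: [0.3, -0.2, -2.2]
opening: 0.0202
grip_force: 91.1
```

```bash
python3 go.py .4107 .041 .056 -15 -14;python3 look.py .03; sed -i 's/(220,360,150,300)/(220,360,192,300)/' look.py
```

```text
q [  -5.5    3.2  -14.5   85.7    2.2 -170.7] tcp [0.4148 0.0395 0.0634] F [ 0.3 -0.2 -2.2]
rot rad [-0.001 -0.007 -0.001] travel cm before [-0.25 -0.03  0.82] after rot [-0.24 -0.03  0.82]
cracker 5 [285. 237.] (array([520.9, -33.2]), array([ 0. , 13.3]), 88.9)
cracker 903 [293.  169.8] (array([ 606.5, -231.2]), array([131.2, 124.4]), 88.0)
```

```bash
python3 look.py .03 c6.png
```

```text
cracker 5 [285. 237.] (array([520.9, -33.2]), array([ 0. , 13.3]), 88.9)
cracker 499 [316.7 220.9] (array([526.6,  15.9]), array([90.6, 86.8]), 2.5)
```

View pics/c6.png

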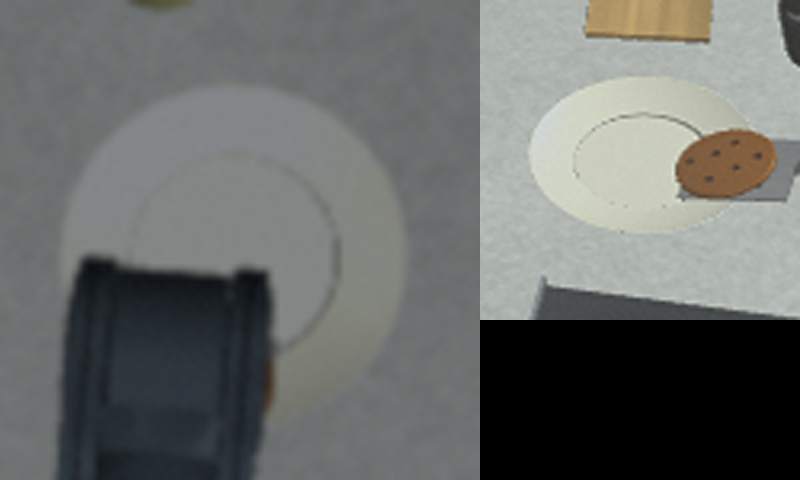

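The cracker is still on the blade, at side crop (727,163), so the tilt needs to increase slowly.

Request:
step_arm(grip=[-1,-1,-1,-1,-1,-1,-1], travel=[[0.03,0,-0.1],[0.03,0,-0.1],[0.03,0,-0.1],[0,0,0],[0,0,0],[0,0,0],[0,0,0]], rotation=[[0,-0.01,0],[0,-0.01,0],[0,-0.01,0],[0,0,0],[0,0,0],[0,0,0],[0,0,0]])

```text
time: 26.05
tcp_pos: [0.4165, 0.0391, 0.0662]
orientation: [[0.932, -0.26, -0.255], [-0.25, -0.966, 0.069], [-0.264, -0.0, -0.965]]
ft_force: [-0.4, -0.2, -2.4]
opening: 0.0204
grip_force: 91.1
```

```bash
python3 go.py .4107 .041 .056 -15 -14;python3 look.py .03
```

```text
q [  -5.7    5.2  -12.4   87.5    2.5 -171. ] tcp [0.4165 0.0391 0.0662] F [-0.4 -0.2 -2.4]
rot rad [-0.001  0.023 -0.001] travel cm before [-0.32 -0.03  1.14] after rot [-0.34 -0.03  1.13]Traceback (most recent call last):
  File "look.py", line 4, in <module>
    p=c['pixels'].astype(int); m,ce,a=big((p[...,0]/np.maximum(p[...,2],1)>1.5).astype(np.uint8),b); print('cracker',a,ce.round(1),rect(c,m,z))
                                      ~~~^^^^^^^^^^^^^^^^^^^^^^^^^^^^^^^^^^^^^^^^^^^^^^^^^^^^^^^^^^
  File "m.py", line 4, in big
    n,l,st,ce=cv2.connectedComponentsWithStats(k); i=1+np.argmax(st[1:,4])
                                                       ~~~~~~~~~^^^^^^^^^^
    return _wrapfunc(a, 'argmax', axis=axis, out=out, **kwds)
    return bound(*args, **kwds)
ValueError: attempt to get argmax of an empty sequence
```

```bash
cat > ls.py <<'E'
from m import *; import sys
c=shot('side');p=c['pixels'].astype(int); m,ce,a=big((p[...,0]/np.maximum(p[...,2],1)>1.5).astype(np.uint8),(220,360,190,300))
print('side cracker',a,ce.round(1),rect(c,m,float(sys.argv[1]))); o=manip.get_obs(); print(np.round(o['tcp_pos'],4),np.round(o['ft_force'],1))
E
python3 ls.py .03
```

```text
side cracker 494 [316.3 220.9] (array([529.2,  15.1]), array([102.1,  76.9]), 55.7)
[0.4165 0.0391 0.0662] [ 0.8 -0.7 -1.2]
```

Request:
step_arm(grip=[-1,-1,-1,-1,-1,-1,-1], travel=[[0.02,0,-0.15],[0.02,0,-0.15],[0.02,0,-0.15],[0,0,0],[0,0,0],[0,0,0],[0,0,0]], rotation=[[0,-0.01,0],[0,-0.01,0],[0,-0.01,0],[0,0,0],[0,0,0],[0,0,0],[0,0,0]])

```text
time: 26.9
tcp_pos: [0.4182, 0.0387, 0.0703]
orientation: [[0.923, -0.26, -0.282], [-0.248, -0.966, 0.076], [-0.293, -0.0, -0.956]]
ft_force: [0.2, -0.4, -2.6]
opening: 0.0202
grip_force: 91.1
```

```bash
python3 ls.py .03
```

```text
side cracker 483 [316.1 220.8] (array([529. ,  14.4]), array([103.3,  74.1]), 37.3)
[0.4182 0.0386 0.0703] [-0.4 -0.3 -1.7]
```

Request:
step_arm(grip=[-1,-1,-1,-1,-1,-1,-1,-1], travel=[[0.02,0,-0.15],[0.02,0,-0.15],[0,0,0],[0,0,0],[0,0,0],[0,0,0],[0,0,0],[0,0,0]], rotation=[[0,-0.01,0],[0,-0.01,0],[0,0,0],[0,0,0],[0,0,0],[0,0,0],[0,0,0],[0,0,0]])

```text
time: 27.75
tcp_pos: [0.4194, 0.0383, 0.0731]
orientation: [[0.918, -0.26, -0.301], [-0.247, -0.966, 0.081], [-0.312, -0.0, -0.95]]
ft_force: [-0.2, -0.2, -2.5]
opening: 0.0205
grip_force: 91.1
```

```bash
python3 ls.py .03
```

```text
side cracker 477 [315.8 220.6] (array([530.2,  13.2]), array([103.1,  74.2]), 37.3)
[0.4195 0.0383 0.0731] [ 0.   0.1 -1. ]
```

Request:
step_arm(grip=[-1,-1,-1,-1,-1,-1,-1,-1], travel=[[0.02,0,-0.15],[0.02,0,-0.15],[0.02,0,-0.15],[0,0,0],[0,0,0],[0,0,0],[0,0,0],[0,0,0]], rotation=[[0,-0.01,0],[0,-0.01,0],[0,-0.01,0],[0,0,0],[0,0,0],[0,0,0],[0,0,0],[0,0,0]])

```text
time: 28.6
tcp_pos: [0.4214, 0.0378, 0.0772]
orientation: [[0.908, -0.26, -0.328], [-0.244, -0.966, 0.089], [-0.34, -0.0, -0.94]]
ft_force: [-0.8, 0.3, -2.4]
opening: 0.0205
grip_force: 91.1
```

```bash
sed -i '$a A=cv2.resize(c["pixels"][190:250,260:350],(780,520),interpolation=cv2.INTER_CUBIC);cv2.imwrite("pics/"+sys.argv[2],A[:,:,::-1]) if len(sys.argv)>2 else 0' ls.py; python3 ls.py .03 c7.png
```

```text
side cracker 469 [314.6 220.4] (array([533.9,  13.4]), array([106.1,  71.3]), 46.3)
[0.4214 0.0378 0.0772] [-0.2 -0.1 -3. ]
```

View pics/c7.png

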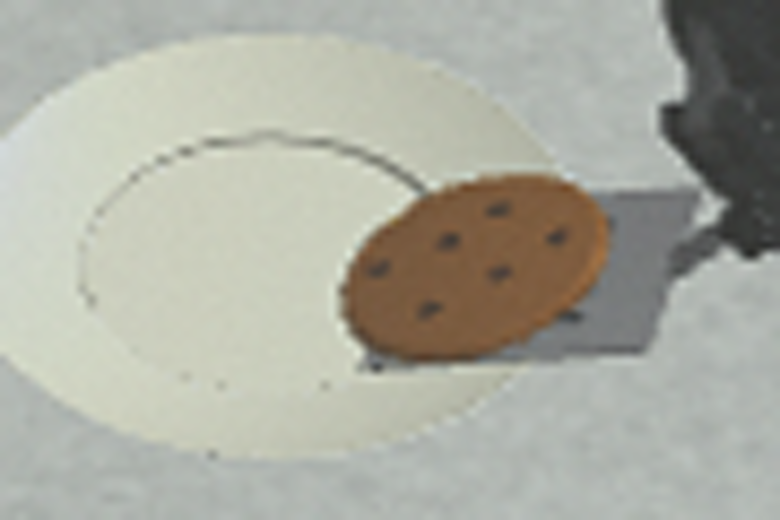

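The blade tilts over the plate with the cracker starting to slide; its front edge is at crop (345,300), past the blade tip at (365,360). I'll tilt a little more.

Request:
step_arm(grip=[-1,-1,-1,-1,-1,-1,-1,-1], travel=[[0.02,0,-0.15],[0.02,0,-0.15],[0,0,0],[0,0,0],[0,0,0],[0,0,0],[0,0,0],[0,0,0]], rotation=[[0,-0.01,0],[0,-0.01,0],[0,0,0],[0,0,0],[0,0,0],[0,0,0],[0,0,0],[0,0,0]])

```text
time: 29.45
tcp_pos: [0.4228, 0.0374, 0.0799]
orientation: [[0.901, -0.26, -0.346], [-0.242, -0.966, 0.094], [-0.359, -0.0, -0.933]]
ft_force: [0.1, 0.6, -1.6]
opening: 0.0203
grip_force: 91.1
```

```bash
python3 ls.py .03
```

```text
side cracker 459 [312.6 220.5] (array([540.8,  13.6]), array([105.5,  69.7]), 56.0)
[0.4228 0.0374 0.0799] [-0.2  0.2 -2.4]
```

Request:
step_arm(grip=[-1,-1,-1,-1,-1,-1,-1,-1], travel=[[0,0,0],[0,0,0],[0,0,0],[0,0,0],[0,0,0],[0,0,0],[0,0,0],[0,0,0]], rotation=[[0,0,0],[0,0,0],[0,0,0],[0,0,0],[0,0,0],[0,0,0],[0,0,0],[0,0,0]])

```text
time: 30.3
tcp_pos: [0.4228, 0.0374, 0.0798]
orientation: [[0.901, -0.26, -0.346], [-0.242, -0.966, 0.094], [-0.359, -0.0, -0.933]]
ft_force: [-0.2, 0.4, -2.9]
opening: 0.0207
grip_force: 91.1
```

```bash
python3 ls.py .03
```

```text
side cracker 459 [312.6 220.4] (array([540.3,  12.8]), array([107.3,  69.7]), 56.0)
[0.4228 0.0374 0.0798] [-0.6 -0.1 -2.4]
```

The cracker's front has touched the floor and it stopped, but it sits about 70 mm short of centre. I'll level the blade to 10°, move forward 70 mm, tilt again, then draw the blade out.

Request:
step_arm(grip=[-1,-1,-1,-1,-1,-1,-1,-1,-1,-1,-1,-1,-1,-1,-1,-1,-1,-1,-1,-1], travel=[[0,0,0],[0,0,0],[0,0,0],[0,0,0],[0,0,0],[0,0,0],[0,0,0],[0,0,0],[0.22,0,-0.04],[0.44,0,-0.08],[0.66,0,-0.12],[0.88,0,-0.155],[0.88,0,-0.155],[0.88,0,-0.155],[0.88,0,-0.155],[0.88,0,-0.155],[0.66,0,-0.12],[0.44,0,-0.08],[0.22,0,-0.04],[0,0,0]], rotation=[[0,0.02,0],[0,0.03,0],[0,0.03,0],[0,0.03,0],[0,0.03,0],[0,0.03,0],[0,0.02,0],[0,0,0],[0,0,0],[0,0,0],[0,0,0],[0,0,0],[0,0,0],[0,0,0],[0,0,0],[0,0,0],[0,0,0],[0,0,0],[0,0,0],[0,0,0]])

```text
time: 32.35
tcp_pos: [0.492, 0.0188, 0.0798]
orientation: [[0.951, -0.26, -0.17], [-0.256, -0.966, 0.046], [-0.176, -0.0, -0.984]]
ft_force: [0.3, 0.0, -2.6]
opening: 0.0208
grip_force: 91.1
```

```bash
python3 ls.py .05; python3 go.py .49 .02 .08 -15 -21
```

```text
side cracker 488 [286.5 209.2] (array([618.7, -10.5]), array([97.3, 82.9]), 28.5)
[0.4917 0.0189 0.0798] [-0.4 -0.3 -2. ]
q [  -6.6   10.    -4.5   85.5    1.5 -171.7] tcp [0.4917 0.0189 0.0798] F [-0.4 -0.3 -2. ]
rot rad [-0.001 -0.189 -0.001] travel cm before [-0.19 -0.06  0.01] after rot [-0.19 -0.07  0.05]
```

Request:
step_arm(grip=[-1,-1,-1,-1,-1,-1,-1,-1,-1,-1,-1,-1], travel=[[0,0,0],[0,0,0],[0,0,0],[0,0,0],[0,0,0],[0,0,0],[0,0,0],[0,0,0],[0,0,0],[0,0,0],[0,0,0],[0,0,0]], rotation=[[0,-0.01,0],[0,-0.02,0],[0,-0.02,0],[0,-0.02,0],[0,-0.02,0],[0,-0.02,0],[0,-0.02,0],[0,-0.02,0],[0,-0.02,0],[0,-0.02,0],[0,0,0],[0,0,0]])

```text
time: 33.6
tcp_pos: [0.492, 0.0188, 0.0797]
orientation: [[0.901, -0.26, -0.346], [-0.242, -0.966, 0.094], [-0.359, -0.0, -0.933]]
ft_force: [-0.2, -0.7, -2.4]
opening: 0.0208
grip_force: 91.1
```

```bash
python3 ls.py .03; python3 go.py .49 .02 .08 -15 -21
```

```text
side cracker 434 [289.  215.6] (array([611.3,  -4.3]), array([105.8,  68.7]), 52.8)
[0.492  0.0188 0.0799] [ 0.2  0.5 -2.1]
q [  -7.4   21.9    7.4   96.4    2.8 -172.9] tcp [0.492  0.0188 0.0799] F [ 0.2  0.5 -2.1]
rot rad [-0.001  0.    -0.001] travel cm before [-0.21 -0.06  0.07] after rot [-0.21 -0.06  0.07]
```

Request:
step_arm(grip=[-1,-1,-1,-1,-1,-1,-1,-1,-1,-1], travel=[[-0.12,0,0.045],[-0.23,0,0.09],[-0.23,0,0.09],[-0.23,0,0.09],[-0.23,0,0.09],[-0.23,0,0.09],[-0.23,0,0.09],[-0.23,0,0.09],[-0.12,0,0.045],[0,0,0]], rotation=[[0,0,0],[0,0,0],[0,0,0],[0,0,0],[0,0,0],[0,0,0],[0,0,0],[0,0,0],[0,0,0],[0,0,0]])

```text
time: 34.65
tcp_pos: [0.4725, 0.0241, 0.0798]
orientation: [[0.901, -0.26, -0.346], [-0.242, -0.966, 0.094], [-0.359, -0.0, -0.933]]
ft_force: [-1.2, 0.3, -2.1]
opening: 0.0206
grip_force: 91.1
```

```bash
python3 ls.py .03
```

```text
side cracker 463 [289.5 216.6] (array([ 6.089e+02, -4.000e-01]), array([100.7,  76.3]), 39.3)
[0.4726 0.024  0.0797] [ 0.8 -0.5 -1.7]
```

Request:
step_arm(grip=[-1,-1,-1,-1,-1,-1,-1,-1,-1,-1,-1,-1,-1,-1,-1,-1,-1,-1], travel=[[-0.16,0,0.06],[-0.32,0,0.122],[-0.32,0,0.122],[-0.32,0,0.122],[-0.32,0,0.122],[-0.32,0,0.122],[-0.32,0,0.122],[-0.32,0,0.122],[-0.32,0,0.122],[-0.32,0,0.122],[-0.32,0,0.122],[-0.32,0,0.122],[-0.32,0,0.122],[-0.32,0,0.122],[-0.32,0,0.122],[-0.32,0,0.122],[-0.16,0,0.06],[0,0,0]], rotation=[[0,0,0],[0,0,0],[0,0,0],[0,0,0],[0,0,0],[0,0,0],[0,0,0],[0,0,0],[0,0,0],[0,0,0],[0,0,0],[0,0,0],[0,0,0],[0,0,0],[0,0,0],[0,0,0],[0,0,0],[0,0,0]])

```text
time: 36.5
tcp_pos: [0.4197, 0.0382, 0.08]
orientation: [[0.902, -0.26, -0.346], [-0.242, -0.966, 0.093], [-0.358, -0.0, -0.934]]
ft_force: [-0.2, -0.6, -1.8]
opening: 0.0206
grip_force: 91.1
```

```bash
python3 ls.py .016 c8.png
```

```text
side cracker 524 [290.3 219.2] (array([607.5,  -2.2]), array([91.3, 93. ]), 2.5)
[0.4199 0.0382 0.08  ] [-0.1 -0.4 -1.8]
```

View pics/c8.png

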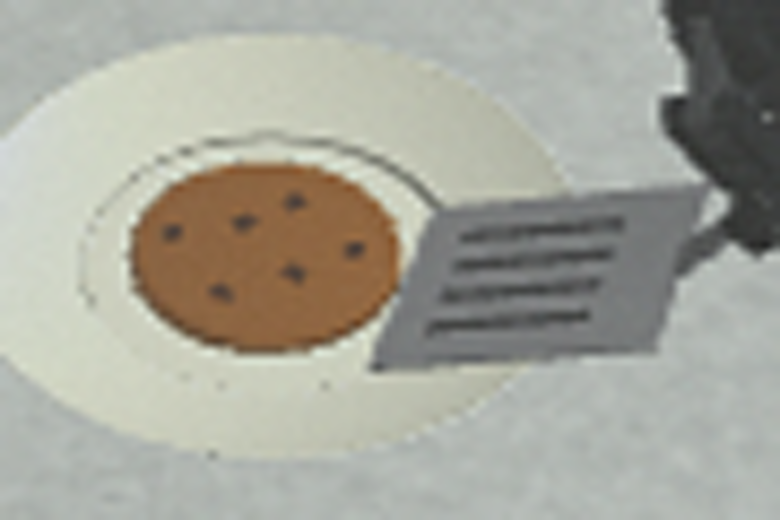

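The cracker lies flat and centred on the plate floor, at crop (265,258), with the blade clear of it. Now the turner goes back: lift, level, unwind the wrist.

Request:
step_arm(grip=[-1,-1,-1,-1,-1,-1,-1,-1,-1,-1,-1,-1,-1,-1,-1,-1,-1,-1,-1,-1], travel=[[-0.5,0,-0.4],[-0.6,0,-0.8],[-0.8,0,-1.5],[-0.8,0,-1.9],[-0.8,0,-1.9],[-0.8,0,-1.9],[-0.8,0,-1.9],[-0.8,0,-1.9],[-0.8,0,-1.9],[-0.8,0,-1.9],[-0.8,0,-1.9],[-0.4,0,-1],[0,0,0],[0,0,0],[0,0,0],[0,0,0],[2,0,0],[2.5,0,0],[2.5,0,0],[2,0,0]], rotation=[[0,0,0],[0,0,0],[0,0,0],[0,0,0],[0,0,0],[0,0,0],[0,0,0],[0,0,0],[0,0,0],[0,0,0],[0,0,0],[0,0.06,0],[0,0.075,0],[0,0.08,0],[0,0.08,0],[0,0.071,0],[0,0,0.1],[0,0,0.149],[0,0,0.149],[0,0,0.149]])

```text
time: 38.55
tcp_pos: [0.4874, 0.003, 0.2881]
orientation: [[0.686, -0.728, -0.0], [-0.728, -0.686, 0.001], [-0.001, -0.0, -1.0]]
ft_force: [-0.5, 0.6, -1.6]
opening: 0.0208
grip_force: 91.3
```

Request:
step_arm(grip=[-1,-1,-1,-1,-1,-1,-1,-1,-1,-1,-1,-1,-1,-1,-1,-1,-1,-1,-1,-1], travel=[[0,0,0],[0,0,0],[0,0,0],[0,0,0],[0,0,0],[0,0,0],[0,0,0],[0,0,0],[0,0,0],[0,0,0],[0,0,0],[0,0,0],[0,0,0],[0,0,0],[0,0,0],[0,0,0],[0,0,0],[0,0,0],[0,0,0],[0,0,0]], rotation=[[0,0,0.149],[0,0,0.149],[0,0,0.149],[0,0,0.149],[0,0,0.149],[0,0,0.149],[0,0,0.149],[0,0,0.149],[0,0,0.149],[0,0,0.149],[0,0,0.149],[0,0,0.149],[0,0,0.149],[0,0,0.149],[0,0,0.149],[0,0,0.149],[0,0,0.149],[0,0,0.149],[0,0,0.149],[0,0,0.149]])

```text
time: 40.55
tcp_pos: [0.4866, 0.0031, 0.2885]
orientation: [[-0.794, 0.609, -0.0], [0.609, 0.794, 0.001], [0.0, 0.0, -1.0]]
ft_force: [-0.1, -0.3, -1.9]
opening: 0.02
grip_force: 91.2
```

```bash
python3 go.py .505 -.269 .20 -2.3 0
```

```text
q [-7.6 -1.7  7.8 99.5  0.  29.9] tcp [0.4866 0.0031 0.2885] F [-0.1 -0.3 -1.9]
rot rad [-0.000e+00 -1.000e-03  2.528e+00] travel cm before [-18.02 -20.48   8.83] after rot [ 2.93 27.12  8.85]
```

Request:
step_arm(grip=[-1,-1,-1,-1,-1,-1,-1,-1,-1,-1,-1,-1,-1,-1,-1,-1,-1,-1,-1], travel=[[0,0,0],[0,0,0],[0,0,0],[0,0,0],[0,0,0],[0,0,0],[0,0,0],[0,0,0],[0,0,0],[0,0,0],[0,0,0],[0,0,0],[0,0,0],[0,0,0],[0,0,0],[0,0,0],[0,0,0],[0.2,1.5,0.5],[0.3,2.7,0.9]], rotation=[[0,0,0.149],[0,0,0.149],[0,0,0.149],[0,0,0.149],[0,0,0.149],[0,0,0.149],[0,0,0.149],[0,0,0.149],[0,0,0.149],[0,0,0.149],[0,0,0.149],[0,0,0.149],[0,0,0.149],[0,0,0.149],[0,0,0.149],[0,0,0.149],[0,0,0.144],[0,0,0],[0,0,0]])

```text
time: 42.45
tcp_pos: [0.4904, -0.0382, 0.2751]
orientation: [[1.0, -0.032, 0.001], [-0.032, -1.0, 0.001], [0.001, -0.001, -1.0]]
ft_force: [0.4, 0.6, -2.4]
opening: 0.0206
grip_force: 91.2
```

Request:
step_arm(grip=[-1,-1,-1,-1,-1,-1,-1,-1,-1,-1,-1], travel=[[0.3,2.7,0.9],[0.3,2.7,0.9],[0.3,2.7,0.9],[0.3,2.7,0.9],[0.3,2.7,0.9],[0.3,2.7,0.9],[0.3,2.7,0.9],[0.3,2.5,0.6],[0.1,1.5,0.3],[0,0,0],[0,0,0]], rotation=[[0,0,0],[0,0,0],[0,0,0],[0,0,0],[0,0,0],[0,0,0],[0,0,0],[0,0,0],[0,0,0],[0,0,0],[0,0,0]])

```text
time: 43.55
tcp_pos: [0.5075, -0.2682, 0.2017]
orientation: [[0.999, -0.035, -0.001], [-0.035, -0.999, 0.002], [-0.001, -0.002, -1.0]]
ft_force: [0.6, 1.1, -2.0]
opening: 0.0208
grip_force: 91.1
```

```bash
python3 go.py .503 -.269 .034 -2.3 0
```

```text
q [-3.460e+01  9.900e+00  1.010e+01  9.030e+01  1.000e-01  1.474e+02] tcp [ 0.5075 -0.2682  0.2017] F [ 0.6  1.1 -2. ]
rot rad [-0.002  0.001  0.006] travel cm before [-0.43  0.13 16.77] after rot [-0.44  0.1  16.77]
```

Request:
step_arm(grip=[-1,-1,-1,-1,-1,-1,-1,-1,-1,-1,-1,-1], travel=[[-0.2,0,1],[-0.2,0.1,2],[0,0,2.5],[0,0,2.5],[0,0,2.5],[0,0,2.2],[0,0,2],[0,0,1.2],[0,0,0.5],[0,0,0.2],[0,0,0],[0,0,0]], rotation=[[0,0,0.003],[0,0,0.003],[0,0,0],[0,0,0],[0,0,0],[0,0,0],[0,0,0],[0,0,0],[0,0,0],[0,0,0],[0,0,0],[0,0,0]])

```text
time: 44.75
tcp_pos: [0.5044, -0.2701, 0.0366]
orientation: [[0.999, -0.04, 0.001], [-0.04, -0.999, -0.001], [0.001, 0.001, -1.0]]
ft_force: [0.8, -0.5, -1.1]
opening: 0.0205
grip_force: 91.2
```

Request:
step_arm(grip=[-1,-1,-1,-1,-1], travel=[[0,0,0.3],[0,0,0.2],[0,0,0],[0,0,0],[0,0,0]], rotation=[[0,0,0],[0,0,0],[0,0,0],[0,0,0],[0,0,0]])

```text
time: 45.25
tcp_pos: [0.5035, -0.2696, 0.0302]
orientation: [[0.999, -0.041, -0.001], [-0.041, -0.999, 0.001], [-0.001, -0.001, -1.0]]
ft_force: [-0.1, 0.3, -1.2]
opening: 0.0205
grip_force: 91.2
```

Request:
step_arm(grip=[-1,-1,-1,-1,-1], travel=[[0,0,0.2],[0,0,0.2],[0,0,0],[0,0,0],[0,0,0]], rotation=[[0,0,0],[0,0,0],[0,0,0],[0,0,0],[0,0,0]])

```text
time: 45.75
tcp_pos: [0.5035, -0.2695, 0.0262]
orientation: [[0.999, -0.04, -0.001], [-0.04, -0.999, 0.001], [-0.001, -0.001, -1.0]]
ft_force: [-0.2, 0.0, -0.6]
opening: 0.0204
grip_force: 91.2
```

Request:
step_arm(grip=[-1,-1,-1,-1], travel=[[0,0,0.15],[0,0,0.1],[0,0,0],[0,0,0]], rotation=[[0,0,0],[0,0,0],[0,0,0],[0,0,0]])

```text
time: 46.15
tcp_pos: [0.5037, -0.2697, 0.024]
orientation: [[0.999, -0.041, -0.0], [-0.041, -0.999, 0.0], [-0.0, -0.0, -1.0]]
ft_force: [-0.4, -0.5, -0.8]
opening: 0.0204
grip_force: 91.5
```

Request:
step_arm(grip=[-1,-1,-1,-1], travel=[[0,0,0.1],[0,0,0],[0,0,0],[0,0,0]], rotation=[[0,0,0],[0,0,0],[0,0,0],[0,0,0]])

```text
time: 46.55
tcp_pos: [0.5038, -0.2698, 0.0237]
orientation: [[0.999, -0.04, 0.0], [-0.04, -0.999, 0.0], [0.0, -0.0, -1.0]]
ft_force: [-3.0, 1.7, 5.5]
opening: 0.0204
grip_force: 91.9
```

Request:
step_arm(grip=[-0.6,-0.4,-0.2,0.2,0.6,0.8,0.8,0.8], travel=[[0,0,0],[0,0,0],[0,0,0],[0,0,0],[0,0,0],[0,0,0],[0,0,0],[0,0,0]], rotation=[[0,0,0],[0,0,0],[0,0,0],[0,0,0],[0,0,0],[0,0,0],[0,0,0],[0,0,0]], squeeze=20)

```text
time: 47.35
tcp_pos: [0.5035, -0.2695, 0.0227]
orientation: [[0.999, -0.041, -0.001], [-0.041, -0.999, 0.001], [-0.001, -0.001, -1.0]]
ft_force: [-0.2, 0.3, -0.6]
opening: 0.077
grip_force: 0.0
```

Request:
step_arm(grip=[0.8,0.8,0.8,0.8,0.8,0.8,0.8,0.8,0.8,0.8,0.8,0.8,0.8,0.8], travel=[[0,0,-0.5],[0,0,-1.5],[0,0,-2.5],[0,0,-3],[0,0,-3],[0,0,-3],[0,0,-3],[-3,0,-1],[-3,0,0],[-3,0,0],[-3,0,0],[-1,0,0],[0,0,0],[0,0,0]], rotation=[[0,0,0],[0,0,0],[0,0,0],[0,0,0],[0,0,0],[0,0,0],[0,0,0],[0,0,0],[0,0,0],[0,0,0],[0,0,0],[0,0,0],[0,0,0],[0,0,0]])

```text
time: 48.75
tcp_pos: [0.3747, -0.2648, 0.1987]
orientation: [[0.999, -0.041, 0.001], [-0.041, -0.999, -0.001], [0.001, 0.0, -1.0]]
ft_force: [0.1, 0.4, -0.2]
opening: 0.0766
grip_force: 0.0
```

```bash
python3 - <<'E'
from h import *
t=shot('top');s=shot('side')
A=cv2.resize(t['pixels'][140:270,230:430],(800,520))[:300]
B=cv2.resize(s['pixels'][90:250,200:420],(412,300))
cv2.imwrite('pics/c9.png',np.vstack([cv2.resize(t['pixels'][140:270,230:430],(462,300)),np.pad(B,((0,0),(0,50),(0,0)))])[:,:,::-1])
E
```

```text
(no output)
```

View pics/c9.png

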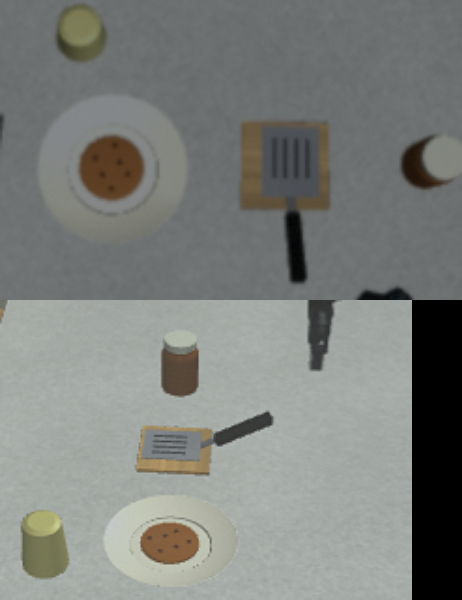

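The cracker lies flat and centred on the plate at crop (112,168). The turner stands flat on its board at crop (290,160), and the cup and jar have not moved. I'm handing the job in.

```bash
python3 -c "from cell import manip; print(manip.job_done())"
```

```text
the job is handed in; nothing more can be done
None
```

The job is handed in at about 49 s: the cracker lies flat, right side up, in the middle of the plate, and the turner stands flat on its board, released, with the cup and jar where they were; the jug was not in the final picture, but the arm stayed well clear of it.

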